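# Hang the hand lamp on the lamp stand, shining at the crate of bottles

### The job

Pick up the hand lamp and hang it by its handle on the hook of the lamp stand so that its lens faces the open crate of standing bottles, which are about to be checked (the closed wooden case stands on the other side). Leave the lamp hanging still and about level, and do not shift or knock over the glasses, the loose bottle, the decanter or the other small things on the counter.

Things in the scene. Friction and masses are not known exactly. Their poses are not given: they have to be found in the camera images.
- lamp: Black hand lamp, loose, about 0.45 kg (+-25%), standing upright. Origin: its underside, straight below the handle's crown and the centre of mass (about 60 mm up); x along the beam, out of the lens; z up. Box housing 70 wide, 95 high, from x -95 to 30 mm; then a round head of diameter 98, top 99 up, to x 88. A closed loop handle stands on top along x; 169 high in all
- lamp_crown (a point): Middle of the underside of the handle's bar, 150 mm above the lamp's origin: the place to rest on the hook. The bar runs along x, 22 wide (y), 18 thick, sloping down 6 mm from here to x -60 and 60, where 16 mm posts join it to the housing. Opening: 120 long, 52 high here. Either half of the bar can be taken from above, across its width, leaving the crown free
- lamp_lens (a point): Centre of the lamp's lens, 87 mm ahead of the lamp's origin and 50 mm up
- stand: Lamp stand, heavy, immovable: foot of diameter 130, post of diameter 16 (collar 24 at the arm), 274 high, and one level round arm of diameter 10, its top 262 up, that runs along the stand's -x and ends 108 mm from the post's axis in an upturned tip. Origin: on the counter at the post's axis; z up. The hung lamp lies across the arm, beam along the stand's y or -y
- hook_seat (a point): Point on top of the arm, 77 mm from the post's axis, 262 above the counter, where the lamp's handle should rest (60 to 95 mm from the axis serves)
- hook_tip (a point): top of the hook's upturned tip, 118 mm from the post's axis, 22 mm higher than the top of the arm
- crate: Open pine crate 176 (x) by 260 (y), 120 high, with six dark bottles standing in it, their tops 310 mm up; fixed. It stands to one side of the lamp stand, about 400 mm from it, on either the stand's +y or its -y side. Origin: centre of its underside
- crate_mid (a point): centre of the crate and its bottles, 160 mm above the counter: what the lamp should face
- case: Closed pine wine case 180 by 264, 177 high, fixed, about 400 mm from the lamp stand on the side opposite the crate. Not to be lit. Origin: centre of its underside
- glass_a: Tasting glass, 155 high, 65 across, standing loose beside the stand on its +y side. Origin: centre of its foot. Leave alone
- glass_b: Tasting glass like the first, standing loose beside the stand on its -y side. Origin: centre of its foot. Leave alone
- bottle: Wine bottle, 302 high, 76 across, standing loose behind the stand. Origin: centre of its underside. Leave alone
- decanter: Glass decanter, 215 high, 150 across, standing loose behind and to the stand's -y side. Origin: centre of its underside. Leave alone
- cork_bowl: White bowl with corks, 45 high (corks to 55), 116 across, loose, to the right in front of the robot. Origin: centre of its underside. Leave alone
- corkscrew: Folded corkscrew, 105 by 25, 12 high, lying loose to the left in front of the robot. Origin: middle of its underside. Leave alone

How it is judged:
By the outcome, as a careful person would: the job done as asked, in the order asked, and still so for the second after the job is handed in, with the robot touching nothing.
It also fails if it takes over 54 s, if anything falls off the work surface, if the arm or the gripper's body presses on something with over 40 N, if the wrist force passes 120 N, or if a joint passes its speed limit or range.

### The arm

A 6-joint arm with a two-finger parallel gripper is mounted at the origin on the work surface. World frame = base frame: x ahead of the robot, y to its left, z up, the work surface at z = 0. Lengths are in m, angles in degrees, forces in N, time in s.
With the tool pointing down it reaches from about 0.3 to 0.75 m from the base axis. Payload 8.5 kg.
Tool frame: the origin (TCP) lies midway between the tips of the shut fingers; the grasp point (between the pads) lies 19 mm behind it (env.grip_depth is the distance from the TCP to the grasp point, in m); x points along the fingers, y is the direction in which the jaws open and shut, and the axes are right-handed (so a half turn about x gives the same grasp; the last joint's range is limited). The gripper opens to 85 mm and grips with 20 to 120 N. Pads are 22 mm wide; open, the fingers measure 114 mm over their backs; the gripper's body (76 mm by 85 mm) begins 54 mm behind the grasp point. The pads swing forward as they close: fully open they stand 13 mm farther back than shut.
Start: joints at [53.211, 21.807, 74.336, -0, 83.858, -12.336], TCP at [0.228, 0.501, 0.231] pointing down, gripper open.
Joint ranges: [-178.18, 178.18], [-50.72, 133.34], [12.68, 142.11], [-81.47, 261.47], [9.98, 163.14], [-165.26, 165.26]. Speed limits (degrees/s): [136.94, 136.94, 180, 180, 180, 180].

### API

Orientations are given as a 3x3 rotation matrix whose columns are the frame's x, y, z axes.
In Python, from rig import env gives the robot as it stands.
- The arm moves only by the tool play_rows, never from a script. Its arguments are lists of equal length, an entry for each row: "travel": the shift along the world's x, y, z in cm, a list of three; "rotation": the turn, a rotation vector about the world's x, y, z in rad, a list of three; "claw": the finger opening in cm, from 0 to 8.54. A call has 1 to 12 rows; each row shifts and turns the pose as measured when the row begins; what a row does not reach is not made up. A row lasts 1/12 s, in which the tool goes at most 41.7 mm and 7.16 degrees, less where a joint would pass 70% of its speed; a pose out of reach is approached as far as the arm can. A call is refused whole if a number of a shift passes 4.17 or a number of a turn 0.125, either way. A call with a gripper value outside its range is refused whole. The fingers move at their own pace and stop on an object; "squeeze" is the grip in N (left out, the last holds). Time passes only in rows, so rows that do not move let the fingers close. It gives the time, the measured TCP pose, the force and the opening at its end, in the units of the state.
- env.observe(): the state, without advancing time (a new reading comes with each control period).
- env.get_image(name): name is "scene" or "top" or "wrist"; returns the picture (384x512x3 uint8, red, green, blue); there is no depth.
- env.camera_info(name): a dict with "vertical_fov" (degrees; the focal length in pixels is half the picture's height over the tangent of half this angle, whatever the lens; pixels are square), "cx", "cy" (the principal point, pixels), "D" ([k1, k2, p1, p2, k3] as OpenCV has them; the pictures are not rectified), "eye" and "rotation" of the camera in the world. Camera axes: x right, y down, z forward; pixel columns grow to the right and rows downward; lengths in m; the calibration is good to about 2 mm. A picture is of the moment at which its call begins: read the wrist's pose just before it. camera_info takes no time and is no camera call; for the wrist camera it gives the pose at the moment of the call.
- env.close_job(): hands the job in, once; it reports no verdict.
The state is a dict: "time_s": time; "q": joint angles; "qvel": joint speeds; "joint_efforts": joint torques, N m; "position": TCP position; "tool_rot": TCP orientation; "ft_force": force on the tool from outside, world axes, zero at the start; "wrist_torque": the same for the moment, N m; "grip_width": finger opening in m.
Only numpy, scipy, OpenCV 4.12 (cv2) and the standard library are available. Lean on these libraries where they do the work, as an engineer would, in place of code of your own. Each camera call takes 0.05 s, during which the arm holds its last target.

## Working session

There is one attempt and no reset: what is moved stays moved. The work goes in short steps, Python scripts to look and compute and a tool call to move; the robot and the scene stay as the last step left them, time stands still between calls to the robot, and variables do not carry over. Pictures are saved under pics/ and viewed, and the job is handed in when it is done.

Besides the shell and the picture viewer there is one more tool, called after "Emit:" by a JSON object that holds its "fn" and its "kwargs". play_rows: Moves the arm, as the interface text tells. Its arguments: {"type":"object","properties":{"travel":{"type":"array","items":{"type":"array","items":{"type":"number"}}},"rotation":{"type":"array","items":{"type":"array","items":{"type":"number"}}},"claw":{"type":"array","items":{"type":"number"}},"squeeze":{"type":"number"}},"required":["travel","rotation","claw"]}

```bash
ls; mkdir -p pics
python3 - <<'E'
from rig import env
import cv2
print(env.observe()); print(env.grip_depth)
for n in ["scene","top","wrist"]:
    i=env.camera_info(n); print(n,i)
    im=env.get_image(n); cv2.imwrite(f"pics/{n}0.png",cv2.cvtColor(im,cv2.COLOR_RGB2BGR))
E
```

```text
pics
{'time_s': 0.0, 'q': array([ 5.32113196e+01,  2.18419751e+01,  7.43854847e+01,  2.26314461e-04,
        8.38567045e+01, -1.23357771e+01]), 'qvel': array([ 0.08373521, -0.04372126,  0.00544534,  0.11125386,  0.03581114,
       -0.02268527]), 'joint_efforts': array([-6.30348695e-04, -4.48467457e+01, -2.31271541e+01, -2.73299238e-04,
        4.80938761e-03,  6.71255452e-05]), 'position': array([0.22749345, 0.50042811, 0.23069824]), 'tool_rot': array([[-8.82844803e-04,  4.13944876e-01,  9.10301522e-01],
       [-1.17405140e-03,  9.10300820e-01, -4.13945695e-01],
       [-9.99998921e-01, -1.43419058e-03, -3.17661789e-04]]), 'ft_force': array([-0.27754506, -1.04403053,  0.25811521]), 'wrist_torque': array([ 0.00405838, -0.00140389, -0.05340319]), 'grip_width': 0.08536717616426959}
0.0187
scene {'vertical_fov': 46.57107725585925, 'cx': 260.59758879843184, 'cy': 194.69237258078982, 'D': array([-0.14395907,  0.        ,  0.        ,  0.        ,  0.        ]), 'eye': array([ 1.26636164, -0.86220513,  1.2613149 ]), 'rotation': array([[ 0.76636313,  0.45201881, -0.45647185],
       [ 0.642
[... 178 characters left out ...]
D': array([-0.06563176,  0.        ,  0.        ,  0.        ,  0.        ]), 'eye': array([0.26022393, 0.02279019, 1.49840476]), 'rotation': array([[-0.0567447 , -0.96975761,  0.23738201],
       [-0.99838523,  0.05574613, -0.01092262],
       [-0.00264083, -0.23761849, -0.97135497]])}
wrist {'vertical_fov': 58.73641771157979, 'cx': 254.6262946994148, 'cy': 189.57626050103357, 'D': array([0.00114922, 0.        , 0.        , 0.        , 0.        ]), 'eye': array([0.15176855, 0.53422324, 0.37454039]), 'rotation': array([[ 4.14209300e-01,  8.63549196e-01,  2.87599447e-01],
       [ 9.10181241e-01, -3.92683971e-01, -1.31793046e-01],
       [-8.74086041e-04,  3.16357527e-01, -9.48639632e-01]])}
```

View pics/scene0.png

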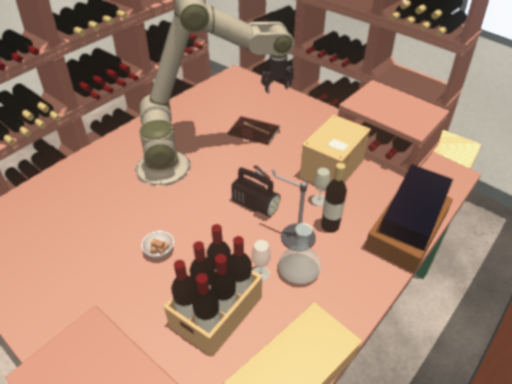

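View pics/top0.png

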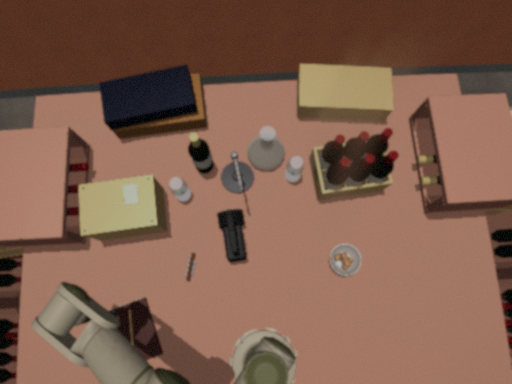

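View pics/wrist0.png

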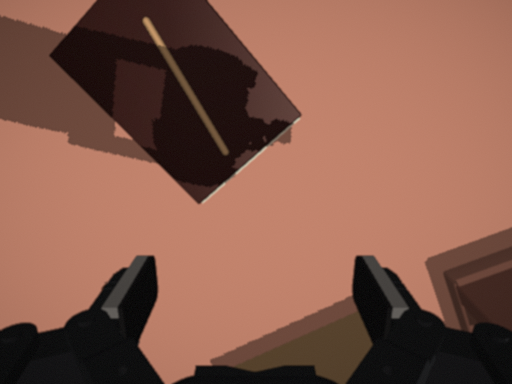

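Run:
```python
import cv2
t=cv2.imread("pics/top0.png"); cv2.imwrite("pics/top0c.png",cv2.resize(t[125:275,160:320],None,fx=5,fy=4*1.25*0.8,interpolation=cv2.INTER_CUBIC) if 0 else cv2.resize(t[120:270,160:310],None,fx=4,fy=4,interpolation=cv2.INTER_CUBIC))
t=cv2.imread("pics/scene0.png"); cv2.imwrite("pics/scene0c.png",cv2.resize(t[150:300,215:365],None,fx=4,fy=4,interpolation=cv2.INTER_CUBIC))
```

```text
(no output)
```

View pics/top0c.png

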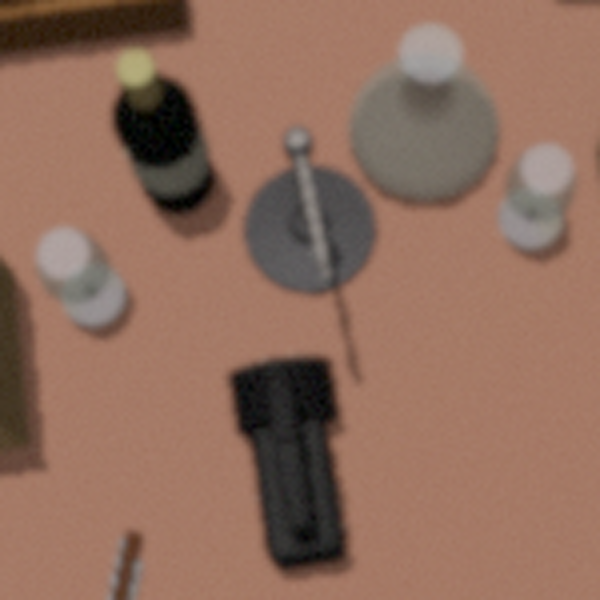

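View pics/scene0c.png

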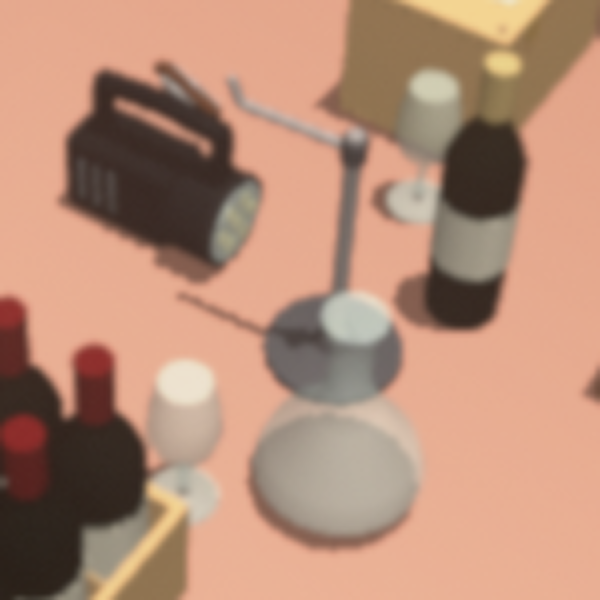

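```bash
cat > h.py <<'E'
import numpy as np, cv2
from rig import env
def K(i,h=384):
    f=h/2/np.tan(np.radians(i["vertical_fov"]/2)); return np.array([[f,0,i["cx"]],[0,f,i["cy"]],[0,0,1]])
def ray(i,uv):
    p=cv2.undistortPoints(np.array([[uv]],float),K(i),np.array(i["D"]))[0,0]
    d=i["rotation"]@np.array([p[0],p[1],1]); return i["eye"],d/np.linalg.norm(d)
def onz(i,uv,z):
    e,d=ray(i,uv); return e+d*(z-e[2])/d[2]
def proj(i,P):
    P=np.atleast_2d(P).astype(float); R=i["rotation"].T
    return cv2.projectPoints(P,cv2.Rodrigues(R)[0],-R@i["eye"],K(i),np.array(i["D"]))[0][:,0]
def tri(obs):
    A=np.zeros((3,3));b=np.zeros(3)
    for i,uv in obs:
        e,d=ray(i,uv);M=np.eye(3)-np.outer(d,d);A+=M;b+=M@e
    return np.linalg.solve(A,b)
def Rz(a): c,s=np.cos(a),np.sin(a); return np.array([[c,-s,0],[s,c,0],[0,0,1]])
def lamp_pts():
    b=[[x,y,z] for x in(-.095,.03) for y in(-.035,.035) for z in(0,.095)]
    t=np.linspace(0,2*np.pi,24)
    h=[[x,.049*np.cos(a),.05+.049*np.sin(a)] for x in(.03,.088) for a in t]
    g=[[x,y,.168-.1e0*abs(x)*.1] for x in np.linspace(-.068,.068,9) for y in(-.011,.011)]
    return np.array(b+h+g)
E
python3 - <<'E'
from h import *
np.set_printoptions(precision=4,suppress=True)
t=env.camera_info("top");s=env.camera_info("scene")
T=lambda x,y:(160+x/4,120+y/4); S=lambda x,y:(215+x/4,150+y/4)
print("post z",onz(t,T(297,140),.274),onz(s,S(355,133),.274),tri([(t,T(297,140)),(s,S(355,133))]))
print("foot",onz(t,T(311,229),.01),onz(s,S(333,345),.01))
print("tip",onz(t,T(328,278),.284),onz(s,S(233,83),.284))
for n,p in [("glassaF",T(97,300)),("glassbF",T(532,225)),("corkscrew top",T(132,535))]: print(n,onz(t,p,0))
print("glass tops",onz(t,T(66,252),.155),onz(t,T(546,169),.155))
print("bottle top",onz(t,T(136,68),.302),"dec top",onz(t,T(430,52),.215))
print("crate",[onz(t,p,.12)[:2] for p in [(315,150),(323,195),(389,185),(383,140)]])
print("lamp back", onz(t,T(283,565),.05),onz(t,T(345,555),.05),"front top",onz(t,T(235,375),.05),onz(t,T(332,362),.05))
from scipy.optimize import least_squares
E
```

```text
post z [0.6849 0.0567 0.274 ] [0.6904 0.0616 0.274 ] [0.6879 0.0593 0.273 ]
foot [0.6846 0.0547 0.01  ] [0.6917 0.0604 0.01  ]
tip [0.5657 0.0374 0.284 ] [0.5823 0.0358 0.284 ]
glassaF [ 0.628   0.2657 -0.    ]
glassbF [ 0.6791 -0.1613  0.    ]
corkscrew top [0.3998 0.237  0.    ]
glass tops [0.6348 0.2671 0.155 ] [ 0.6865 -0.1589  0.155 ]
bottle top [0.7437 0.1824 0.302 ] dec top [ 0.7787 -0.0599  0.215 ]
crate [array([ 0.7408, -0.2356]), array([ 0.5702, -0.2479]), array([ 0.5933, -0.4907]), array([ 0.7662, -0.4928])]
lamp back [0.3607 0.0945 0.05  ] [0.3665 0.0382 0.05  ] front top [0.537  0.1309 0.05  ] [0.5442 0.0407 0.05  ]
```

```bash
cat > ov.py <<'E'
from h import *
def overlay(n,im,pts,crop,out,f=4):
    i=env.camera_info(n); x,y,w,h=crop
    c=cv2.resize(im[y:y+h,x:x+w],None,fx=f,fy=f,interpolation=cv2.INTER_CUBIC)
    for P,col in pts:
        for u,v in proj(i,P):
            cv2.circle(c,(int((u-x+.5)*f),int((v-y+.5)*f)),2,col,-1)
    cv2.imwrite(out,c)
def lamp(x,y,a,z=0): return lamp_pts()@Rz(np.radians(a)).T+[x,y,z]
def stand(x,y,a):
    t=np.linspace(0,2*np.pi,20)
    p=[[.065*np.cos(k),.065*np.sin(k),0.0] for k in t]+[[-r,0,.262] for r in np.linspace(0.012,.108,8)]+[[-.118,0,.284],[0,0,.274]]+[[0,0,z] for z in(.05,.1,.15,.2)]
    return np.array(p)@Rz(np.radians(a)).T+[x,y,0]
E
cat > a.py <<'E'
from ov import *
import sys
v=list(map(float,sys.argv[1:7])); k=sys.argv[7]
P=[(lamp(*v[:3]),(0,255,255)),(stand(*v[3:]),(0,255,0))]
a=cv2.imread("pics/top0.png");b=cv2.imread("pics/scene0.png")
overlay("top",a,P,(210,140,70,130),"pics/o1.png",4.6)
overlay("scene",b,P,(220,155,100,100),"pics/o2.png",4.6)
A=cv2.imread("pics/o1.png");B=cv2.imread("pics/o2.png");h=max(len(A),len(B))
B=cv2.copyMakeBorder(B,0,h-len(B),0,0,0);cv2.imwrite(f"pics/ov{k}.png",np.hstack([A,B]))
E
python3 a.py .453 .076 6.4 .687 .058 10.4 1
```

```text
(no output)
```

View pics/ov1.png

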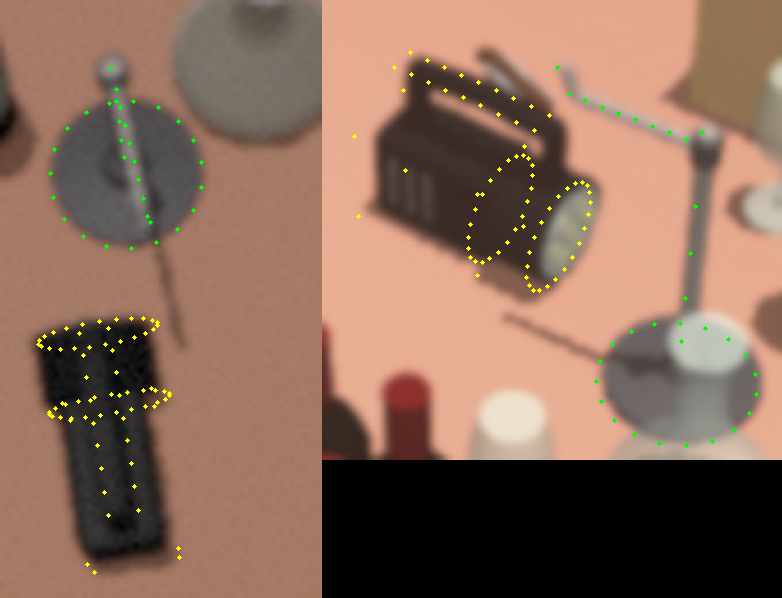

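```bash
cat > fit.py <<'E'
from ov import *
from scipy.optimize import minimize
M=[]
for n,(x,y,w,h) in [("top",(210,205,45,65)),("scene",(225,160,60,62))]:
    im=cv2.imread(f"pics/{n}0.png"); m=np.zeros(im.shape[:2],np.uint8)
    m[y:y+h,x:x+w]=(im[y:y+h,x:x+w].max(2)<(95 if n=="top" else 110))
    k,l,st,_=cv2.connectedComponentsWithStats(m); j=1+st[1:,4].argmax()
    c=np.argwhere(l==j)[:,::-1]
    hull=cv2.convexHull(c.astype(np.float32)); big=np.zeros((384*4,512*4),np.uint8)
    cv2.fillConvexPoly(big,((hull+.5)*4).astype(int),1); M.append((n,env.camera_info(n),big)); print(n,st[j])
def iou(v):
    r=0
    for n,i,big in M:
        p=proj(i,lamp(v[0],v[1],v[2])); hl=cv2.convexHull(p.astype(np.float32))
        o=np.zeros_like(big); cv2.fillConvexPoly(o,((hl+.5)*4).astype(int),1)
        r+=(o&big).sum()/(o|big).sum()
    return -r
r=minimize(iou,[.457,.078,6.4],method="Nelder-Mead",options=dict(initial_simplex=[[.457,.078,6.4],[.467,.078,6.4],[.457,.088,6.4],[.457,.078,10]]))
print(r.x,r.fun)
E
python3 fit.py
```

```text
top [ 218  209   29   54 1111]
scene [ 232  168   46   49 1294]
[0.45287263 0.08239181 5.05667449] -1.7384189167710926
```

```bash
sed -i 's|    hull=cv2|    if n=="scene": c=np.vstack([c,[[279,195],[278,200],[280,198],[276,194.5],[271,213],[268,214.5]]])\n    hull=cv2|' fit.py; python3 fit.py; python3 a.py .4575 .080 6 .690 .059 10.4 2
```

```text
top [ 218  209   29   54 1111]
scene [ 232  168   46   49 1294]
[0.45472719 0.08306999 6.00345038] -1.7671904957616942
```

View pics/ov2.png

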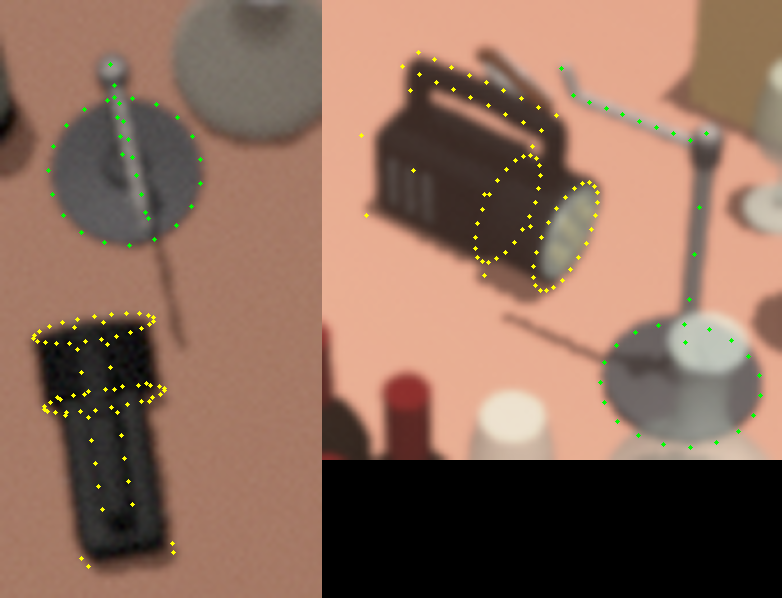

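Emit:
{"fn": "play_rows", "kwargs": {"travel": [[1.5,-3.4,0.3],[1.5,-3.4,0.3],[1.5,-3.4,0.3],[1.5,-3.4,0.3],[1.5,-3.4,0.3],[1.5,-3.4,0.3],[1.5,-3.4,0.3],[1.5,-3.4,0.3],[1.5,-3.4,0.3],[1.5,-3.4,0.3],[1.5,-3.4,0.3],[1.5,-3.4,0.3]], "rotation": [[0,0,0.044],[0,0,0.044],[0,0,0.044],[0,0,0.044],[0,0,0.044],[0,0,0.044],[0,0,0.044],[0,0,0.044],[0,0,0.044],[0,0,0.044],[0,0,0.044],[0,0,0.044]], "claw": [8.5,8.5,8.5,8.5,8.5,8.5,8.5,8.5,8.5,8.5,8.5,8.5], "squeeze": 90}}

```text
time_s: 1.15
position: [0.4066, 0.078, 0.2651]
tool_rot: [[-0.003, -0.138, 0.99], [-0.005, 0.99, 0.138], [-1.0, -0.004, -0.004]]
ft_force: [0.6, 1.0, -0.3]
grip_width: 0.0849
```

```bash
cat > st.py <<'E'
from h import *
np.set_printoptions(precision=4,suppress=True)
def st():
    o=env.observe(); R=o["tool_rot"]
    print("t",round(o["time_s"],2),"p",o["position"],"x",R[:,0],"yaw_y",np.degrees(np.arctan2(R[1,1],R[0,1])).round(2),"F",o["ft_force"],"w",round(o["grip_width"],4),"q6",o["q"][5].round(1))
def shot(k,n="wrist",f=1.5):
    i=env.camera_info(n); im=cv2.cvtColor(env.get_image(n),cv2.COLOR_RGB2BGR)
    np.save(f"pics/{k}.npy",dict(i),allow_pickle=True); cv2.imwrite(f"pics/{k}_raw.png",im)
    cv2.imwrite(f"pics/{k}.png",cv2.resize(im,None,fx=f,fy=f,interpolation=cv2.INTER_CUBIC))
    return i
E
python3 -c "
from st import *
st(); shot('w1')"
```

```text
t 1.15 p [0.4066 0.078  0.2651] x [-0.0031 -0.0046 -1.    ] yaw_y 97.91 F [ 0.5823  1.0306 -0.2859] w 0.0849 q6 -103.3
```

View pics/w1.png

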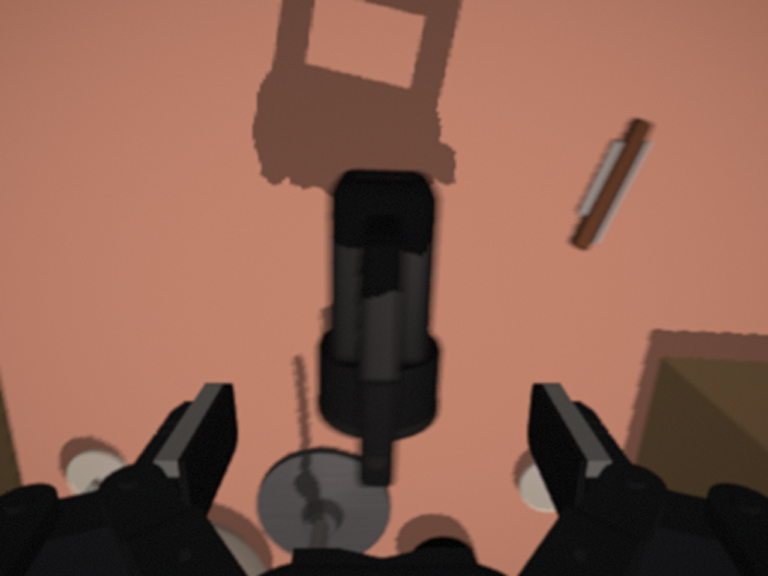

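```bash
cat > wo.py <<'E'
from ov import *
import sys
k=sys.argv[1]; v=list(map(float,sys.argv[2:]))
i=np.load(f"pics/{k}.npy",allow_pickle=True).item(); c=cv2.resize(cv2.imread(f"pics/{k}_raw.png"),None,fx=1.5,fy=1.5)
for P,col in [(lamp(*v[:3],v[6] if len(v)>6 else 0),(0,255,255)),(stand(*v[3:6]),(0,255,0))]:
    for u,w in proj(i,P):
        if abs(u)<2000 and abs(w)<2000: cv2.circle(c,(int(u*1.5+.75),int(w*1.5+.75)),2,col,-1)
cv2.imwrite(f"pics/{k}_o.png",c)
E
python3 wo.py w1 .457 .079 6 .690 .059 9.5
```

```text
(no output)
```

View pics/w1_o.png

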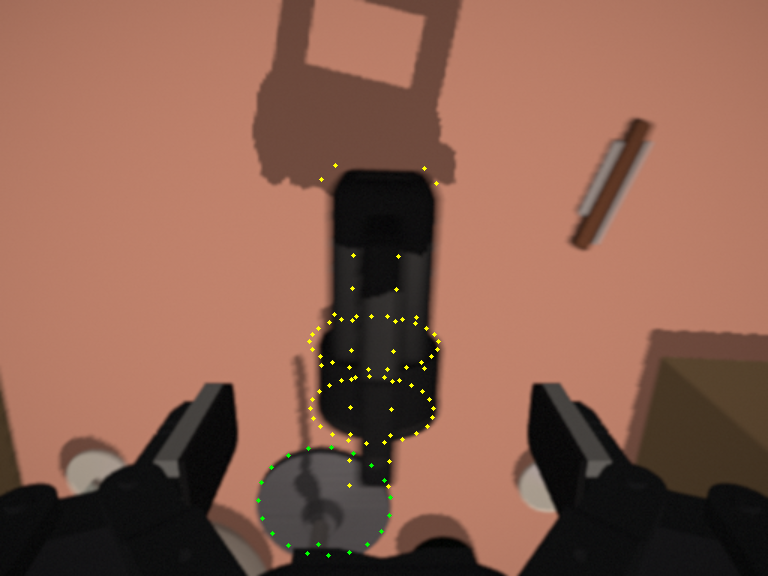

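Emit:
{"fn": "play_rows", "kwargs": {"travel": [[0.8,0,0],[0.8,0,0],[0,0,-2],[0,0,-2],[0,0,-2],[0,0,-2],[0,0,-2],[0,0,-1]], "rotation": [[0,0,-0.012],[0,0,-0.012],[0,0,0],[0,0,0],[0,0,0],[0,0,0],[0,0,0],[0,0,0]], "claw": [8.5,8.5,8.5,8.5,8.5,8.5,8.5,8.5]}}

```text
time_s: 1.87
position: [0.4301, 0.0761, 0.1522]
tool_rot: [[0.004, -0.105, 0.994], [-0.007, 0.994, 0.105], [-1.0, -0.007, 0.004]]
ft_force: [0.1, -0.4, -0.0]
grip_width: 0.0852
```

```bash
python3 -c "
from st import *
st(); shot('w2')"; python3 wo.py w2 .457 .0823 6.5 .690 .059 9.5
```

```text
t 1.87 p [0.4301 0.0761 0.1522] x [ 0.0044 -0.0068 -1.    ] yaw_y 96.05 F [ 0.0597 -0.4486 -0.0136] w 0.0852 q6 -101.2
```

View pics/w2_o.png

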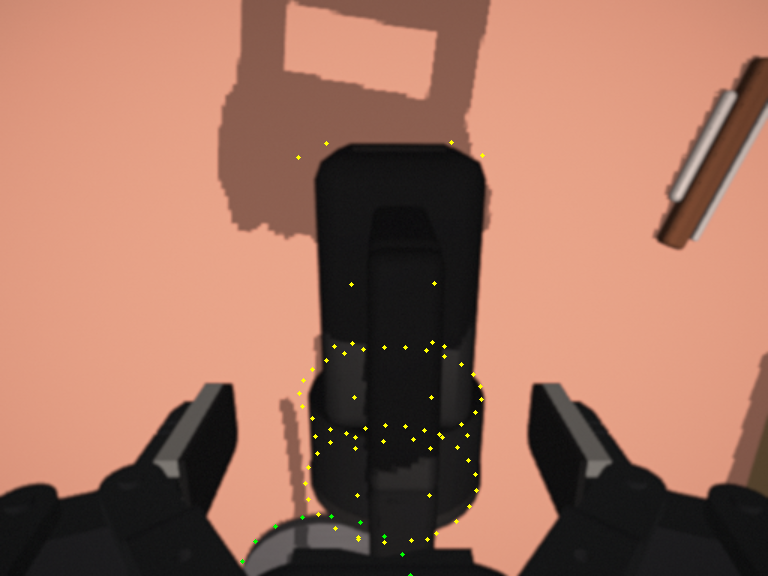

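Emit:
{"fn": "play_rows", "kwargs": {"travel": [[-0.4,0.3,0],[-0.3,0.25,0],[0,0,-0.8],[0,0,-0.6]], "rotation": [[0.007,0.004,0],[0,0,0],[0,0,0],[0,0,0]], "claw": [8.5,8.5,8.5,8.5]}}

```text
time_s: 2.25
position: [0.4229, 0.0852, 0.1379]
tool_rot: [[-0.0, -0.108, 0.994], [0.002, 0.994, 0.108], [-1.0, 0.002, 0.0]]
ft_force: [-0.1, 0.2, 0.3]
grip_width: 0.0849
```

```bash
python3 -c "
from st import *
st()"
```

```text
t 2.25 p [0.4229 0.0852 0.1379] x [-0.      0.0015 -1.    ] yaw_y 96.23 F [-0.106   0.1678  0.2783] w 0.0849 q6 -100.7
```

Emit:
{"fn": "play_rows", "kwargs": {"travel": [[0,-0.3,0],[0,0,0],[0,0,0],[0,0,0],[0,0,0],[0,0,0],[0,0,0],[0,0,0]], "rotation": [[0,0,-0.007],[0,0,0],[0,0,0],[0,0,0],[0,0,0],[0,0,0],[0,0,0],[0,0,0]], "claw": [8.5,6,4,3,2,1.5,1.5,1.5], "squeeze": 90}}

```text
time_s: 2.92
position: [0.4234, 0.0818, 0.1384]
tool_rot: [[0.002, -0.1, 0.995], [0.001, 0.995, 0.1], [-1.0, 0.001, 0.002]]
ft_force: [0.3, 0.5, -4.0]
grip_width: 0.0205
```

```bash
python3 -c "
from st import *
st()"
```

```text
t 2.92 p [0.4234 0.0818 0.1384] x [ 0.0019  0.0013 -1.    ] yaw_y 95.75 F [ 0.2725  0.4603 -4.0232] w 0.0205 q6 -100.7
```

Emit:
{"fn": "play_rows", "kwargs": {"travel": [[0,0,1],[0,0,1.5],[0,0,2],[0,0,2],[0,0,2],[0,0,2],[0,0,2],[0,0,1.5],[0,0,0.5],[0,0,0]], "rotation": [[0,0,0],[0,0,0],[0,0,0],[0,0,0],[0,0,0],[0,0,0],[0,0,0],[0,0,0],[0,0,0],[0,0,0]], "claw": [1.5,1.5,1.5,1.5,1.5,1.5,1.5,1.5,1.5,1.5]}}

```text
time_s: 3.75
position: [0.4167, 0.082, 0.2835]
tool_rot: [[-0.02, -0.099, 0.995], [0.003, 0.995, 0.099], [-1.0, 0.005, -0.02]]
ft_force: [0.1, -0.1, -3.7]
grip_width: 0.0207
```

```bash
python3 -c "
from st import *
st(); shot('w3'); shot('s3','scene')"
```

```text
t 3.75 p [0.4167 0.082  0.2835] x [-0.0199  0.0026 -0.9998] yaw_y 95.71 F [ 0.0931 -0.1217 -3.7304] w 0.0207 q6 -100.7
```

View pics/w3.png

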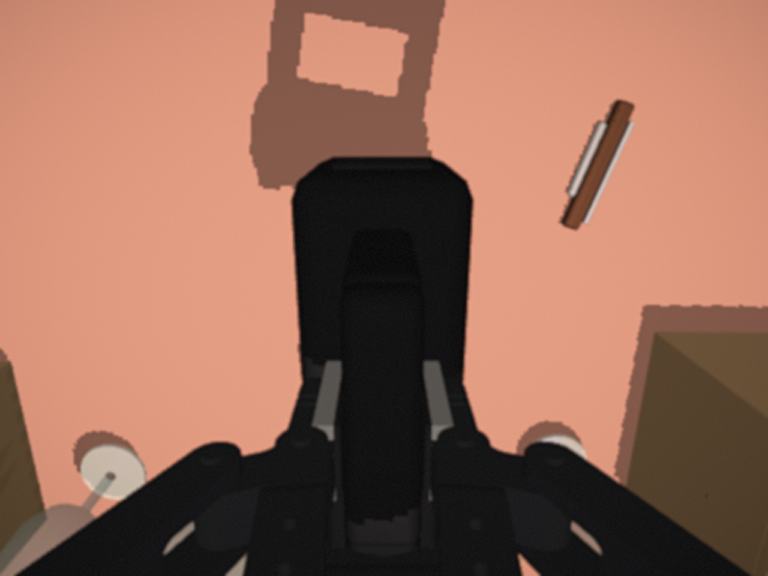

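View pics/s3.png

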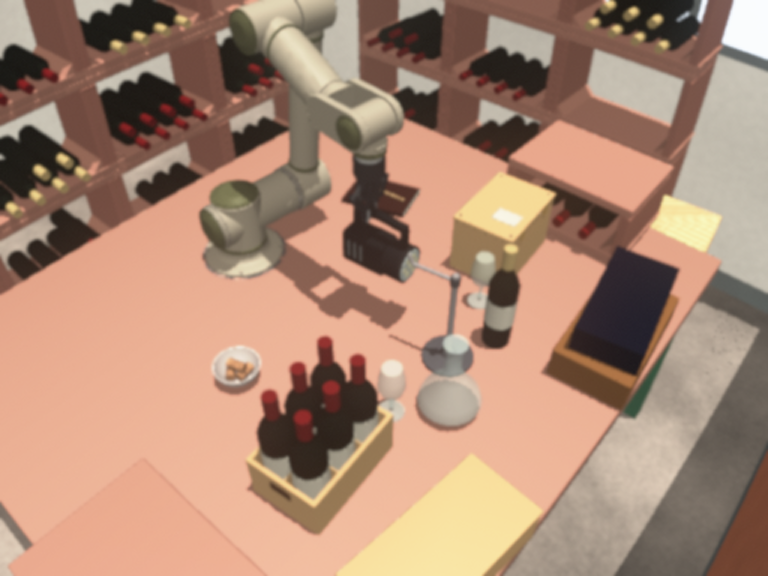

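Emit:
{"fn": "play_rows", "kwargs": {"travel": [[-0.1,0,0],[-0.1,0,0],[-0.1,0,0],[0,0,0],[0,0,0],[0,0,0],[0,0,0],[0,0,0],[0,0,0],[0,0,0],[0,0,0],[0,0,0]], "rotation": [[-0.003,-0.02,-0.08],[0,0,-0.11],[0,0,-0.115],[0,0,-0.115],[0,0,-0.115],[0,0,-0.115],[0,0,-0.115],[0,0,-0.115],[0,0,-0.115],[0,0,-0.115],[0,0,-0.115],[0,0,-0.09]], "claw": [1.5,1.5,1.5,1.5,1.5,1.5,1.5,1.5,1.5,1.5,1.5,1.5]}}

```text
time_s: 4.85
position: [0.4071, 0.0828, 0.2651]
tool_rot: [[-0.023, 0.957, 0.288], [0.023, 0.289, -0.957], [-0.999, -0.015, -0.029]]
ft_force: [-0.7, 0.0, -3.2]
grip_width: 0.0206
```

```bash
python3 -c "
from st import *
st()"
```

```text
t 4.85 p [0.4071 0.0828 0.2651] x [-0.0225  0.0232 -0.9995] yaw_y 16.77 F [-0.6768  0.0084 -3.2118] w 0.0206 q6 -22.6
```

Emit:
{"fn": "play_rows", "kwargs": {"travel": [[0,0,0.8],[0,0,0.8],[1,-0.3,0.3],[2,-0.5,0],[2,-0.5,0],[1.5,-0.5,0],[1,-0.3,0],[0,0,0]], "rotation": [[-0.02,-0.02,-0.06],[0,0,-0.06],[0,0,0],[0,0,0],[0,0,0],[0,0,0],[0,0,0],[0,0,0]], "claw": [1.5,1.5,1.5,1.5,1.5,1.5,1.5,1.5]}}

```text
time_s: 5.52
position: [0.4849, 0.0605, 0.2742]
tool_rot: [[-0.018, 0.986, 0.169], [0.007, 0.169, -0.986], [-1.0, -0.016, -0.01]]
ft_force: [-0.5, -0.3, -4.7]
grip_width: 0.0204
```

```bash
python3 -c "
from st import *
st(); shot('w4'); shot('s4','scene'); shot('t4','top')"
python3 - <<'E'
import cv2
t=cv2.imread("pics/t4_raw.png"); s=cv2.imread("pics/s4_raw.png")
import numpy as np
a=cv2.resize(t[130:260,180:310],None,fx=3,fy=3,interpolation=2);b=cv2.resize(s[130:260,215:345],None,fx=3,fy=3,interpolation=2)
cv2.imwrite("pics/ts4.png",np.hstack([a,b]))
E
```

```text
t 5.52 p [0.4849 0.0605 0.2742] x [-0.0176  0.0071 -0.9998] yaw_y 9.72 F [-0.4639 -0.3191 -4.676 ] w 0.0204 q6 -16.7
```

View pics/w4.png

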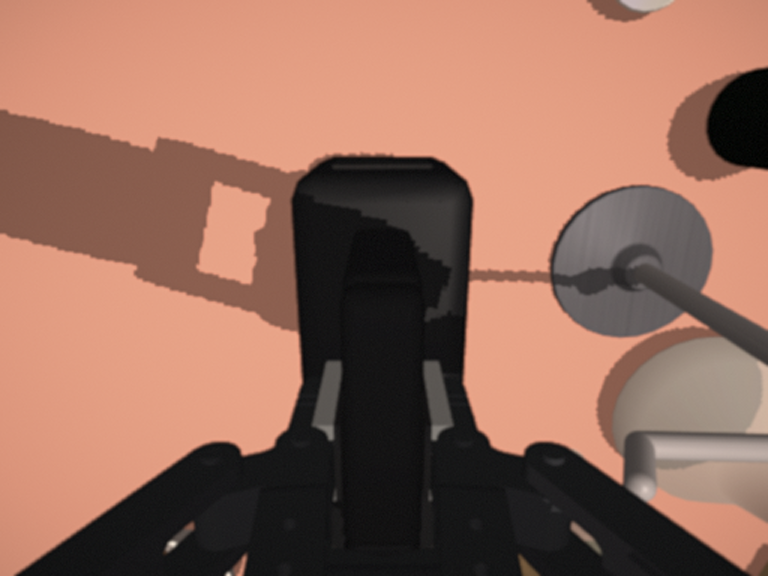

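View pics/ts4.png

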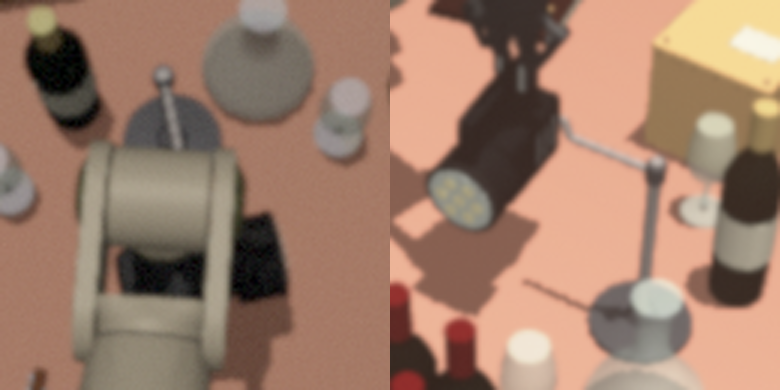

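```bash
python3 - <<'E'
from h import *
np.set_printoptions(precision=4,suppress=True)
i=np.load("pics/w4.npy",allow_pickle=True).item()
print("tip",onz(i,(643/1.5,488/1.5),.284),"elbow axis",onz(i,(640/1.5,447/1.5),.257),"arm edge axis",onz(i,(765/1.5,447/1.5),.257))
print(i["eye"]); print("foot", onz(i,(632/1.5,261/1.5),.01))
E
python3 wo.py w4 .457 .0823 -80 .690 .059 9.5
```

```text
tip [0.5692 0.0445 0.284 ] elbow axis [0.5819 0.0425 0.257 ] arm edge axis [0.6262 0.0507 0.257 ]
[0.472  0.1397 0.4187]
foot [0.6862 0.064  0.01  ]
```

View pics/w4_o.png

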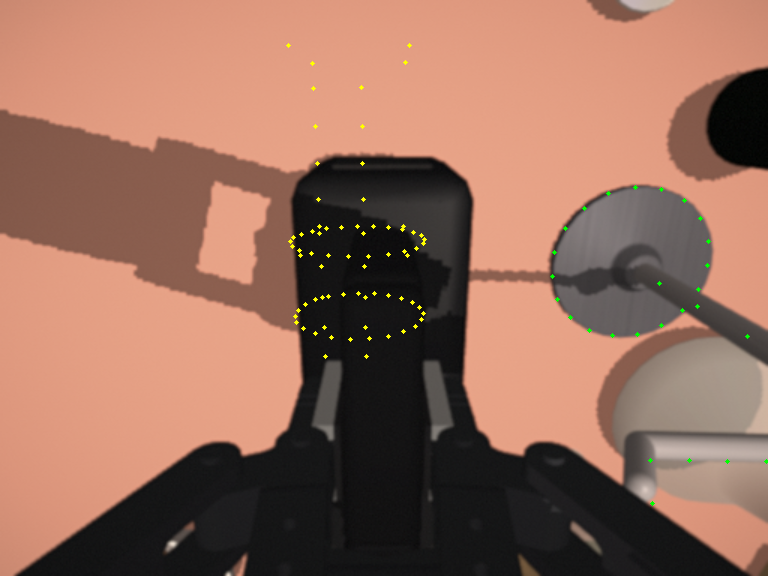

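Emit:
{"fn": "play_rows", "kwargs": {"travel": [[0,0,0.5],[0,-0.1,0.3],[0,0,0]], "rotation": [[-0.007,-0.017,0.004],[0,0,0],[0,0,0]], "claw": [1.5,1.5,1.5]}}

```text
time_s: 5.92
position: [0.4809, 0.0609, 0.2836]
tool_rot: [[-0.0, 0.985, 0.175], [-0.0, 0.175, -0.985], [-1.0, -0.0, 0.0]]
ft_force: [0.6, 1.4, -4.1]
grip_width: 0.0207
```

```bash
python3 -c "
from st import *
st(); shot('s5','scene')"
python3 - <<'E'
import cv2
s=cv2.imread("pics/s5_raw.png")
cv2.imwrite("pics/s5c.png",cv2.resize(s[130:240,220:330],None,fx=5,fy=5,interpolation=2))
E
```

```text
t 5.92 p [0.4809 0.0609 0.2836] x [-0.0004 -0.0003 -1.    ] yaw_y 10.07 F [ 0.6486  1.4131 -4.1194] w 0.0207 q6 -16.9
```

View pics/s5c.png

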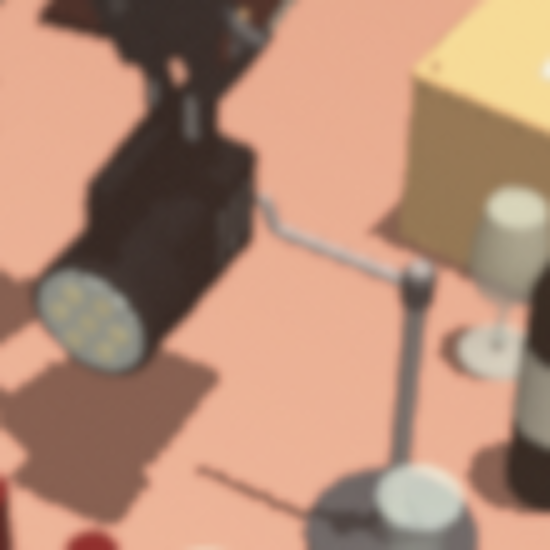

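Run:
```python
from ov import *
i=env.camera_info("scene")
print(proj(i,[[.5018,-.0573,.1956],[.5018,-.0573,.1856],[.5018,-.0573,.2056]]))
s=cv2.imread("pics/s5_raw.png")
overlay("scene",s,[(lamp(.4867,.0284,-80,.1456),(0,255,255)),(stand(.688,.061,10),(0,255,0))],(220,130,110,110),"pics/s5o.png",5)
```

```text
[[237.35516497 193.61724334]
 [237.42940758 195.69989606]
 [237.28039721 191.51570863]]
```

View pics/s5o.png

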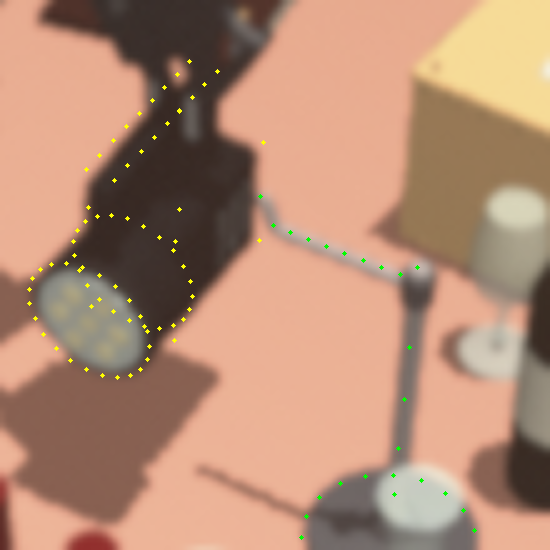

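Emit:
{"fn": "play_rows", "kwargs": {"travel": [[1,0.15,0],[1,0.15,0],[1,0.15,0],[1,0.15,0],[1,0.15,0],[0.5,0.08,0],[0,0,0]], "rotation": [[0,0,0],[0,0,0],[0,0,0],[0,0,0],[0,0,0],[0,0,0],[0,0,0]], "claw": [1.5,1.5,1.5,1.5,1.5,1.5,1.5]}}

```text
time_s: 6.55
position: [0.5382, 0.0707, 0.2846]
tool_rot: [[0.002, 0.984, 0.176], [-0.0, 0.176, -0.984], [-1.0, 0.002, 0.0]]
ft_force: [1.1, 0.1, -4.7]
grip_width: 0.0206
```

```bash
python3 -c "
from st import *
st(); shot('w6'); shot('s6','scene')"
python3 - <<'E'
import cv2
s=cv2.imread("pics/s6_raw.png")
cv2.imwrite("pics/s6c.png",cv2.resize(s[130:240,220:330],None,fx=5,fy=5,interpolation=2))
E
```

```text
t 6.55 p [0.5382 0.0707 0.2846] x [ 0.0016 -0.0001 -1.    ] yaw_y 10.15 F [ 1.0548  0.0925 -4.7163] w 0.0206 q6 -15.2
```

View pics/w6.png

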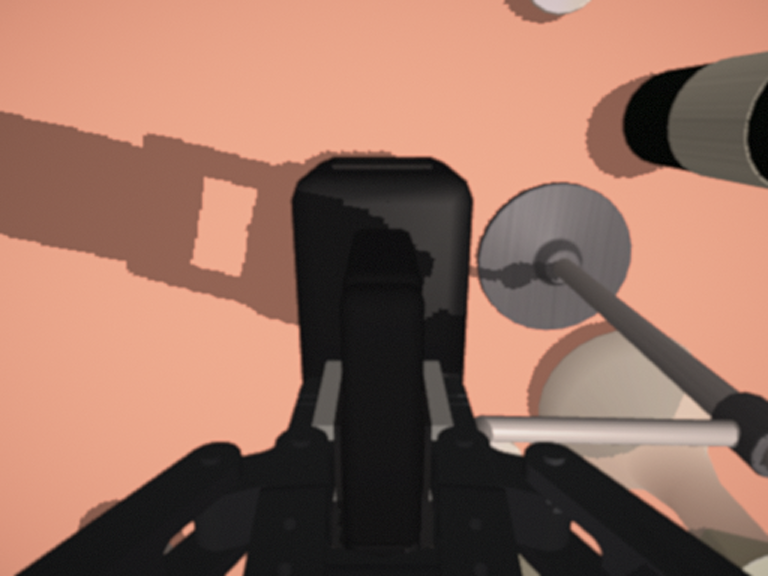

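View pics/s6c.png

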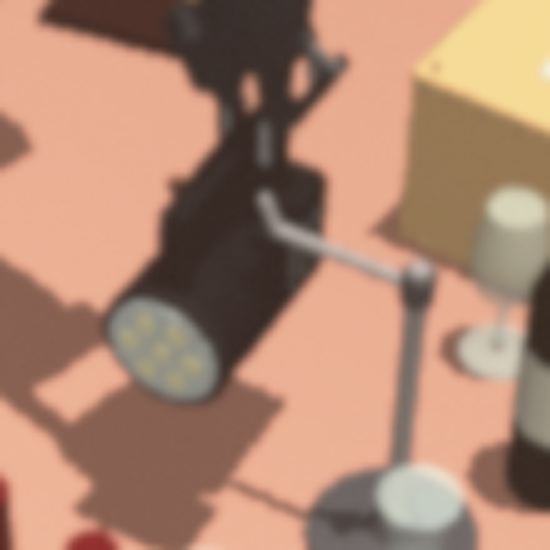

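Run:
```python
from h import *
np.set_printoptions(precision=4,suppress=True)
i=np.load("pics/w6.npy",allow_pickle=True).item()
a=onz(i,(490/1.5,430/1.5),.257);b=onz(i,(735/1.5,433/1.5),.257);print(a,b,np.degrees(np.arctan2(b[1]-a[1],b[0]-a[0])))
print("post top",onz(i,(768/1.5,455/1.5),.274))
```

```text
[0.5843 0.043  0.257 ] [0.6789 0.0584 0.257 ] 9.285540748835297
post top [0.6786 0.061  0.274 ]
```

Emit:
{"fn": "play_rows", "kwargs": {"travel": [[1,0.13,0],[1,0.13,0],[1,0.13,0],[1,0.13,0],[1,0.13,0],[1,0.13,0],[0.7,0.1,0],[0,0,0]], "rotation": [[0,0,0],[0,0,0],[0,0,0],[0,0,0],[0,0,0],[0,0,0],[0,0,0],[0,0,0]], "claw": [1.5,1.5,1.5,1.5,1.5,1.5,1.5,1.5]}}

```text
time_s: 7.32
position: [0.6028, 0.0796, 0.2859]
tool_rot: [[-0.001, 0.984, 0.176], [-0.0, 0.176, -0.984], [-1.0, -0.001, 0.0]]
ft_force: [0.4, -1.2, -4.7]
grip_width: 0.0204
```

```bash
python3 -c "
from st import *
st(); shot('w7'); shot('s7','scene')"
python3 - <<'E'
import cv2
s=cv2.imread("pics/s7_raw.png")
cv2.imwrite("pics/s7c.png",cv2.resize(s[130:240,220:330],None,fx=5,fy=5,interpolation=2))
E
```

```text
t 7.32 p [0.6028 0.0796 0.2859] x [-0.0009 -0.0005 -1.    ] yaw_y 10.13 F [ 0.4179 -1.1506 -4.6821] w 0.0204 q6 -13.7
```

View pics/w7.png

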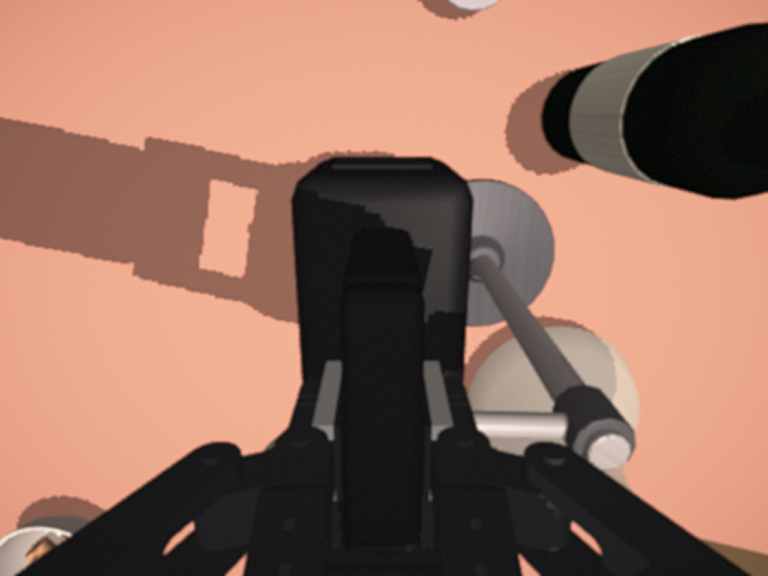

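View pics/s7c.png

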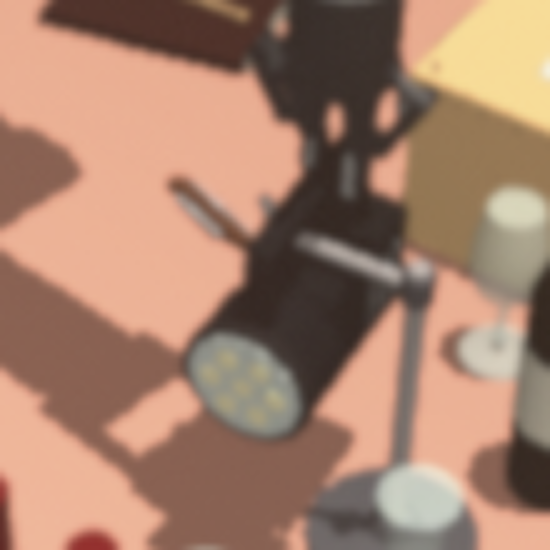

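Emit:
{"fn": "play_rows", "kwargs": {"travel": [[0.4,0.07,0],[0,0,-0.8],[0,0,-0.8],[0,0,-0.8],[0,0,-0.4],[0,0,0]], "rotation": [[0,0,0],[0,0,0],[0,0,0],[0,0,0],[0,0,0],[0,0,0]], "claw": [1.5,1.5,1.5,1.5,1.5,1.5]}}

```text
time_s: 7.92
position: [0.604, 0.0802, 0.2552]
tool_rot: [[-0.003, 0.984, 0.176], [-0.001, 0.176, -0.984], [-1.0, -0.003, 0.0]]
ft_force: [-0.9, -0.8, -4.5]
grip_width: 0.0205
```

```bash
python3 -c "
from st import *
st(); 
i=shot('w8')
print(onz(i,(0,0),0)[0])"
```

```text
t 7.92 p [0.604  0.0802 0.2552] x [-0.0028 -0.0006 -1.    ] yaw_y 10.12 F [-0.9218 -0.839  -4.4794] w 0.0205 q6 -13.7
0.3131633696414513
```

View pics/w8.png

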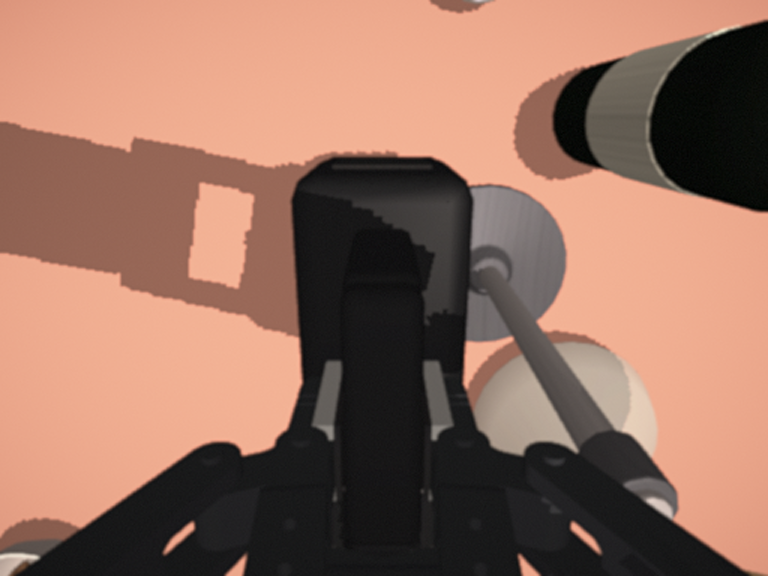

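Emit:
{"fn": "play_rows", "kwargs": {"travel": [[0.2,0,-0.2],[0,0,-0.2],[0,0,0]], "rotation": [[0,0,0],[0,0,0],[0,0,0]], "claw": [1.5,1.5,1.5]}}

```text
time_s: 8.22
position: [0.6064, 0.0802, 0.2516]
tool_rot: [[-0.002, 0.984, 0.176], [-0.001, 0.176, -0.984], [-1.0, -0.002, 0.0]]
ft_force: [0.1, -0.3, -4.7]
grip_width: 0.0202
```

Emit:
{"fn": "play_rows", "kwargs": {"travel": [[0,0,-0.15],[0,0,0]], "rotation": [[0,0,0],[0,0,0]], "claw": [1.5,1.5]}}

```text
time_s: 8.38
position: [0.6068, 0.0802, 0.2511]
tool_rot: [[0.0, 0.984, 0.176], [-0.001, 0.176, -0.984], [-1.0, 0.0, 0.001]]
ft_force: [0.8, 0.1, -3.7]
grip_width: 0.0207
```

Emit:
{"fn": "play_rows", "kwargs": {"travel": [[0,0,-0.15],[0,0,0],[0,0,0]], "rotation": [[0,0,0],[0,0,0],[0,0,0]], "claw": [1.5,1.5,1.5]}}

```text
time_s: 8.63
position: [0.6069, 0.0802, 0.251]
tool_rot: [[0.003, 0.984, 0.176], [-0.001, 0.176, -0.984], [-1.0, 0.003, 0.002]]
ft_force: [-0.4, 0.4, -4.0]
grip_width: 0.0203
```

Emit:
{"fn": "play_rows", "kwargs": {"travel": [[0,0,-0.25],[0,0,-0.1]], "rotation": [[0,0,0],[0,0,0]], "claw": [1.5,1.5]}}

```text
time_s: 8.8
position: [0.6071, 0.0803, 0.2505]
tool_rot: [[0.007, 0.984, 0.176], [-0.002, 0.176, -0.984], [-1.0, 0.007, 0.003]]
ft_force: [-3.9, -0.5, 4.0]
grip_width: 0.0204
```

Emit:
{"fn": "play_rows", "kwargs": {"travel": [[0,0,0.03],[0,0,0],[0,0,0],[0,0,0],[0,0,0],[0,0,0],[0,0,0],[0,0,0]], "rotation": [[0,0,0],[0,0,0],[0,0,0],[0,0,0],[0,0,0],[0,0,0],[0,0,0],[0,0,0]], "claw": [1.9,2.2,2.4,2.6,2.9,3.3,3.8,4.5], "squeeze": 20}}

```text
time_s: 9.47
position: [0.6081, 0.0799, 0.2513]
tool_rot: [[0.011, 0.984, 0.176], [-0.003, 0.176, -0.984], [-1.0, 0.01, 0.004]]
ft_force: [-0.5, -1.0, 0.3]
grip_width: 0.045
```

```bash
python3 -c "
from st import *
st(); shot('w9'); shot('s9','scene')"
python3 - <<'E'
import cv2
s=cv2.imread("pics/s9_raw.png")
cv2.imwrite("pics/s9c.png",cv2.resize(s[130:240,220:330],None,fx=5,fy=5,interpolation=2))
E
```

```text
t 9.47 p [0.6081 0.0799 0.2513] x [ 0.0106 -0.0026 -0.9999] yaw_y 10.12 F [-0.4763 -1.0223  0.2858] w 0.045 q6 -13.6
```

View pics/w9.png

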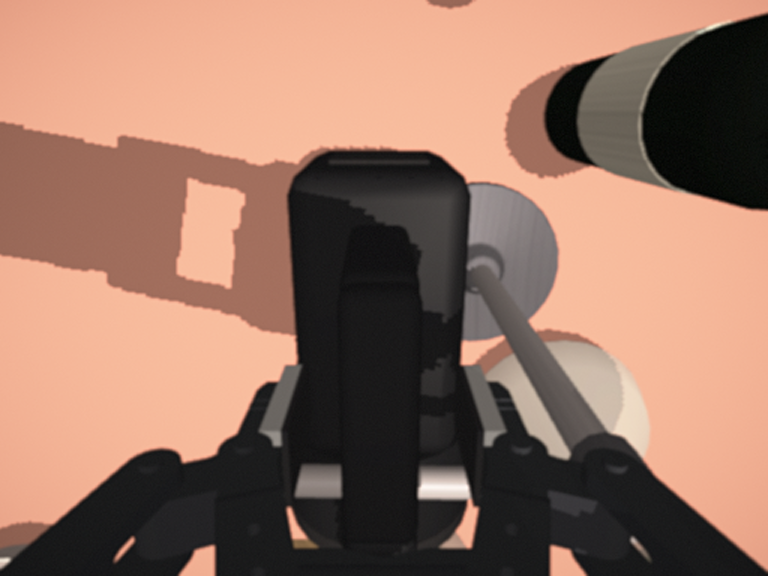

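View pics/s9c.png

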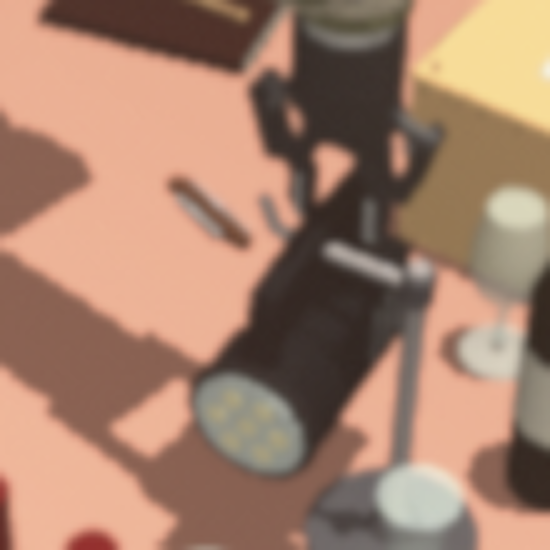

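Emit:
{"fn": "play_rows", "kwargs": {"travel": [[0,0,0],[0,0,0],[0,0,0.5],[0,0,0.8],[0,0,0.8],[0,0,0.8],[0,0,1],[0,0,1.5],[0,0,2],[0,0,2],[0,0,2],[0,0,1]], "rotation": [[0,0,0],[0,0,0],[0,0,0],[0,0,0],[0,0,0],[0,0,0],[0,0,0],[0,0,0],[0,0,0],[0,0,0],[0,0,0],[0,0,0]], "claw": [5,5.5,5.5,5.5,5.5,5.5,5.5,5.5,5.5,5.5,5.5,5.5]}}

```text
time_s: 10.57
position: [0.6064, 0.0801, 0.3861]
tool_rot: [[0.011, 0.984, 0.176], [-0.003, 0.176, -0.984], [-1.0, 0.01, 0.005]]
ft_force: [-0.0, -0.5, -0.1]
grip_width: 0.0546
```

Emit:
{"fn": "play_rows", "kwargs": {"travel": [[-1,0,1],[-2,0,1],[-2.5,0,1],[-2.5,0,1],[-2.5,0,0],[-2.5,0,0],[-2.5,0,0],[-2,0,0],[-1,0,0],[0,0,0],[0,0,0],[0,0,0]], "rotation": [[0,0,0],[0,0,0],[0,0,0],[0,0,0],[0,0,0],[0,0,0],[0,0,0],[0,0,0],[0,0,0],[0,0,0],[0,0,0],[0,0,0]], "claw": [5.5,5.5,5.5,5.5,5.5,5.5,5.5,5.5,5.5,5.5,5.5,5.5]}}

```text
time_s: 11.57
position: [0.4048, 0.0806, 0.4373]
tool_rot: [[0.026, 0.984, 0.176], [-0.004, 0.176, -0.984], [-1.0, 0.025, 0.009]]
ft_force: [0.0, -0.4, -0.2]
grip_width: 0.0552
```

```bash
python3 -c "
from st import *
st(); shot('t10','top'); shot('s10','scene')"
python3 - <<'E'
import cv2
s=cv2.imread("pics/s10_raw.png")
cv2.imwrite("pics/s10c.png",cv2.resize(s[130:240,220:330],None,fx=5,fy=5,interpolation=2))
E
```

```text
t 11.57 p [0.4048 0.0806 0.4373] x [ 0.0258 -0.0041 -0.9997] yaw_y 10.14 F [ 0.0174 -0.412  -0.2277] w 0.0552 q6 -15.4
```

View pics/t10.png

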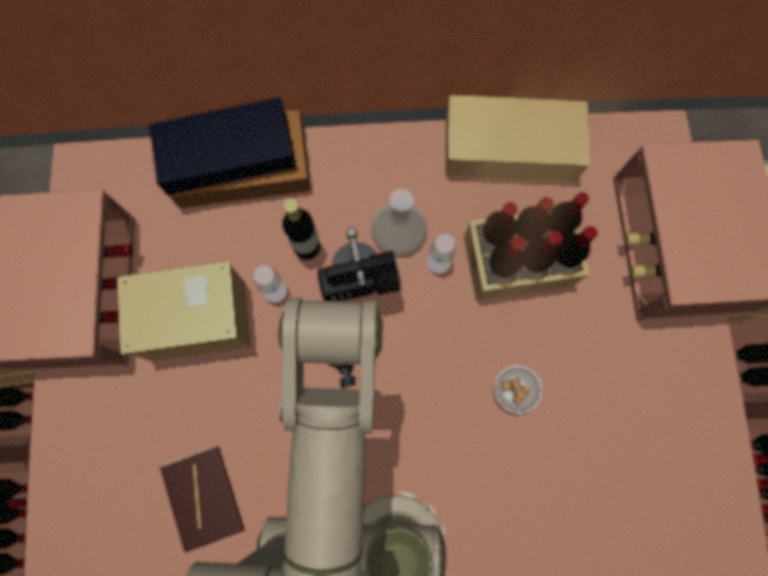

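View pics/s10c.png

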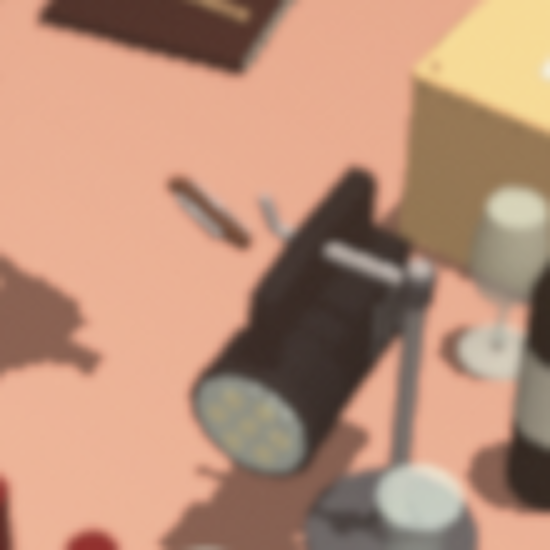

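Emit:
{"fn": "play_rows", "kwargs": {"travel": [[0,0,0],[0,0,0],[0,0,0],[0,0,0],[0,0,0],[0,0,0],[0,0,0],[0,0,0],[0,0,0],[0,0,0],[0,0,0],[0,0,0]], "rotation": [[0,0,0],[0,0,0],[0,0,0],[0,0,0],[0,0,0],[0,0,0],[0,0,0],[0,0,0],[0,0,0],[0,0,0],[0,0,0],[0,0,0]], "claw": [5.5,5.5,5.5,5.5,5.5,5.5,5.5,5.5,5.5,5.5,5.5,5.5]}}

```text
time_s: 12.67
position: [0.4076, 0.0803, 0.4351]
tool_rot: [[0.021, 0.984, 0.176], [-0.004, 0.176, -0.984], [-1.0, 0.02, 0.007]]
ft_force: [-0.0, -0.8, -0.5]
grip_width: 0.055
```

```bash
python3 -c "
from st import *
from ov import *
st(); shot('s11','scene'); a=cv2.imread('pics/s10_raw.png').astype(int);b=cv2.imread('pics/s11_raw.png').astype(int)
d=np.abs(a-b).max(2); print('lamp diff',d[150:230,255:310].mean(), d[150:230,255:310].max(), 'bg',d[250:].mean())
overlay('scene',cv2.imread('pics/s11_raw.png'),[(lamp(.6135,.0475,-80,.112),(0,255,255)),(stand(.690,.060,9.8),(0,255,0))],(220,130,110,110),'pics/s11o.png',5)
a=cv2.imread('pics/top0.png').astype(int);b=cv2.imread('pics/t10_raw.png').astype(int)
d=np.abs(a-b).max(2).astype(np.uint8)
cv2.imwrite('pics/td.png',np.clip(d.astype(int)*3,0,255).astype(np.uint8))"
```

```text
t 12.67 p [0.4076 0.0803 0.4351] x [ 0.0207 -0.0036 -0.9998] yaw_y 10.12 F [-0.0317 -0.808  -0.5136] w 0.055 q6 -15.4
lamp diff 0.7172727272727273 2 bg 0.6486998600746269
```

View pics/s11o.png

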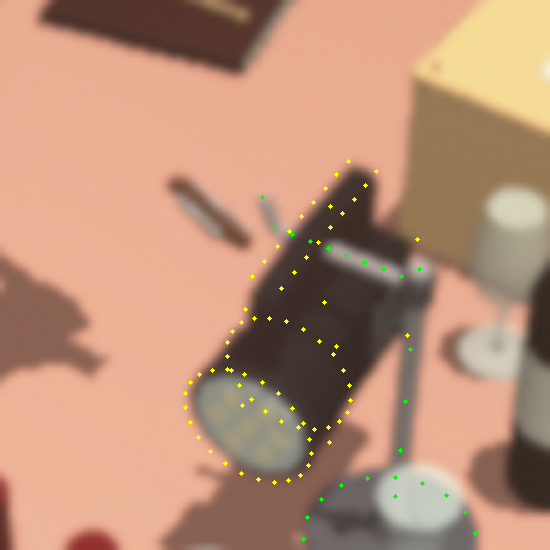

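View pics/td.png

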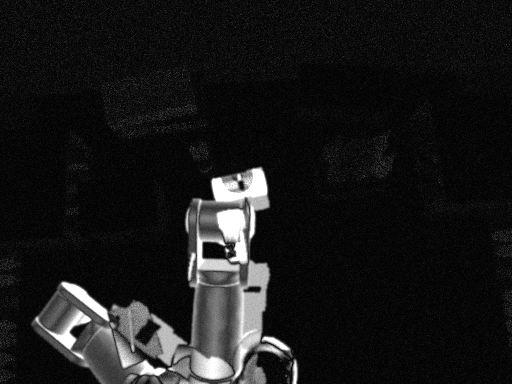

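```bash
python3 -c "
from rig import env
print(env.close_job())"
```

```text
the job is handed in; nothing more can be done
None
```

I picked the lamp up by the rear half of its handle, turned it about 86° and hung it on the stand's hook with its lens toward the bottle crate. I then drew the gripper clear and handed the job in at about 12.7 s of the 54 s allowed.

- **Position:** by my measurements the handle rests about 77 mm from the post. The beam points along about -80°, and the crate's centre lies at about -82°.
- **Level:** a model of a level lamp drawn over the last scene picture matched to within a pixel or two, an offset of about 3 mm that looked uniform.
- **Still:** two scene pictures 1.1 s apart showed no change at the lamp beyond camera noise.
- **Other things:** comparing the top view before and after showed that only the robot, its shadow and the lamp had changed. The arm partly hides the area near the corkscrew in that view, but the scene picture shows the corkscrew lying as before.
- **Forces:** the readings I saw stayed at or below about 6 N, and no check failed. The cameras' position estimates differed from one another by 2 to 6 mm. I used the wrist camera's estimates for the grasp and the hook.

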